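Shut the label printer and hold its recessed calibration button

ROBOT

A 6-joint arm with a two-finger parallel gripper is mounted at the origin on the work surface. World frame = base frame: x ahead of the robot, y to its left, z up, the work surface at z = 0. Lengths are in mm, angles in rad, forces in N, time in s.
With the tool pointing down it reaches from about 300 to 775 mm from the base axis. Payload 14.6 kg.
Tool frame: the origin (TCP) lies midway between the tips of the shut fingers; the grasp point (between the pads) lies behind it (manip.grip_depth is the z of the grasp point in the tool frame, in mm); z points along the fingers, y is the line along which they close (so a half turn about z gives the same grasp; the last joint's range is limited). The gripper opens to 94 mm and grips with 3 to 60 N. Pads are 16 mm wide; open, the fingers measure 119 mm over their backs; the gripper's body (75 mm by 177 mm) begins 78 mm behind the grasp point.
Start: joints at [-1.263, 0.3, 1.521, -0, 1.321, -0.067], TCP at [201.34, -511.812, 205.446] pointing down, gripper open.
Joint ranges: [-3.03, 3.03], [-0.79, 2.21], [0.23, 2.52], [-1.04, 4.18], [0, 3.07], [-2.55, 2.55]. Speed limits (rad/s): [2.22, 2.22, 2.57, 3.14, 3.14, 3.14].

INTERFACE

Orientations are given as [roll, pitch, yaw] about the fixed x, y, z axes, in that order (R = Rz(yaw) Ry(pitch) Rx(roll)).
In Python, from cell import manip, vision gives the robot as it stands (manip), with the cameras (vision).
- The arm moves only by the tool creep_tool, called after ">>>" by a JSON object that holds its "api" and its "payload". Schema: {"type":"object","properties":{"plan":{"type":"array","items":{"type":"object","properties":{"tx":{"type":"number"},"ty":{"type":"number"},"tz":{"type":"number"},"rx":{"type":"number"},"ry":{"type":"number"},"rz":{"type":"number"}},"additionalProperties":false},"minItems":1,"maxItems":5},"jaw":{"type":"number"},"grip_n":{"type":"number"},"only":{"type":"string"},"quiet":{"type":"boolean"},"lines":{"type":"string"}},"required":["plan"],"additionalProperties":false}. plan is a list of rows, 1 to 5 of them, each an object with the fields tx, ty, tz (the shift in a scale on which 1.0 is 300 mm), rx, ry, rz (a rotation vector in shares of 90 degrees (1.0 is 90 degrees)); a field left out counts as zero; each row is the pose to reach, as a shift and turn from the pose commanded when the call began, along the tool's axes at that moment; what a row does not reach only later rows make up. A row lasts 1/10 s, in which the tool goes at most 50 mm and 0.15 rad, less where a joint would pass 70% of its speed; a pose out of reach is approached as far as the arm can. jaw is the finger opening in mm, set as the call begins (left out keeps the last). The fingers move at their own pace and stop on an object; grip_n is the grip in N (left out, the last holds). Time passes only in rows, so rows that do not move let the fingers close. The tool returns the time, the measured TCP pose, the force, the opening and the grip force at its end. only (a regular expression) keeps the lines of the reply that match it, lines (a string "A,B") keeps lines A to B, and quiet returns only ok. Shift and turn numbers lie between -1 and 1, and a call with a number outside is refused. Input that does not fit is refused with a message, and nothing moves.
- manip.read_state(): the state, without advancing time (a new reading comes with each control period).
- vision.camera(name): name is "scene" or "top"; returns (picture, depth): 400x640x3 uint8, red, green, blue; 400x640 float32, mm along the optical axis (not along the pixel's ray), 0 where there is no reading.
- vision.camera_info(name): a dict with "K" (3x3 intrinsics, pixels), "dist" ([k1, k2, p1, p2, k3] as OpenCV has them; the pictures are not rectified), "rvec" (rotation vector, rad) and "tvec" (3), from world to camera coordinates, as OpenCV has them. Camera axes: x right, y down, z forward; pixel columns grow to the right and rows downward; lengths in mm; the calibration is good to about 2 mm. A picture is of the moment at which its call begins. camera_info takes no time and is no camera call.
- manip.sign_off(): hands the job in; it is judged then, once.
The state is a dict: "clock": time; "joints": joint angles; "qd": joint speeds; "effort": joint torques, N m; "eef_pos": TCP position; "eef_rot": TCP orientation; "wrist_force": force on the tool from outside, world axes, zero at the start; "moment": the same for the moment, N m; "finger_gap": finger opening in mm; "finger_force": force on a finger pad.
Only numpy, scipy, OpenCV 4.12 (cv2) and the standard library are available. Lean on these libraries where they do the work, as an engineer would, in place of code of your own. Each camera call takes 0.05 s, during which the arm holds its last target. There are 200 camera calls.

TASK

A fresh roll has just been loaded into the label printer: press its open cover down until it snaps fully shut. Then take the slim straight-handled modelling stylus out of the wooden tool block, reach its tip down through the small round hole in the printer's side panel and press the recessed calibration button all the way down without forcing it; finish while still gripping the stylus and holding the button down. Leave the other tools and everything else on the bench where they are.

Things in the scene. Friction and masses are not known exactly. Their poses are not given: they have to be found in the camera images.
- printer: White desktop label printer, 230 mm deep (x), 220 wide (y), 150 high, fixed. Origin: centre of underside; front faces -x, z up. The cover fills the +y two thirds of its top; on the -y side is a fixed flat panel 65 mm wide, top at z = 150 mm, carrying (front to rear) a small round hole, a flat grey feed key (not used) and a tiny lamp.
- cover (a joint): Angle of the printer's grey cover (rad): 0 = shut, grows as its front swings up; starts open at 0.5 to 1.0. A stiff damped hinge keeps it where left (2 to 3 N at the front moves it down). At about 0.065 (front edge 12 mm high) it meets a latch: about 10 N down at the front takes it past, then it snaps to 0 and stays shut. Shut, its top is level with the side panel.
- cover_front (a point): Point on the cover's outer (top) face, mid-width, 165 mm from the hinge, 16 mm behind the front edge: the place to press. Moves with the cover, which is 151 mm wide and 181 mm from hinge to front edge (plus a 9 mm finger lip), top plate 5 mm thick, dark window in the middle.
- cover_hinge (a point): Middle of the cover's hinge axis, at the rear, 148 mm above the bench; the axis runs along the printer's y; the cover's outer face lies 2 mm above the axis when shut.
- cal_hole (a point): Centre of the round hole's mouth, on the top face of the side panel near its front (printer frame x -85, y -77.5, z 150 mm). Hole 12 mm across, straight down, with a 2 mm chamfer at the mouth; the panel is 16 mm thick there. The black button lies right below, its top 20 mm under the panel's top face.
- cal_button (a joint): Travel of the recessed calibration button (m): 0 = up, 0.004 = fully down. A spring pushes it up: 1.5 N to start, 5 N fully down. Button disc 18 mm across, wider than the hole.
- stylus: Stylus, 150 mm long, 30 to 65 g, standing tip down in the block. Origin: the very tip; z runs up the tool. Ball tip 6 mm across, steel shank 5 mm thick up to z = 60 mm, brass ferrule 14 mm across from 60 to 70, plain straight wooden handle 16 mm thick from 70 to 150 with a flat end: the only straight slim handle in the block, and the tallest (top 160 mm above the bench).
- tool_block: Wooden block 70 (x) by 175 (y) by 70 mm high, fixed. Origin: centre of underside. Three holes 10 mm across, 66 deep, in a row along its y at -55, 0, +55 mm; a tool hangs in each by its ferrule (ferrule underside on the block's top, tip 10 mm above the bench). Which tool is in which hole varies.
- awl: Scratch awl with a fat pear-shaped wooden handle 32 mm across, in the block; top 141 mm above the bench. Origin at its tip. Leave alone.
- beveller: Edge beveller with a mushroom-headed wooden handle 36 mm across at the top, in the block; top 142 mm above the bench. Origin at its tip. Leave alone.
- spool: Black thread cone, 44 mm across, 72 high, standing between block and printer. Origin: centre of underside. Leave alone.
- wax: Yellowish beeswax block, 60 x 40 x 24 mm. Origin: centre of underside. Leave alone.
- glue: White glue bottle, 40 mm across, 130 high. Origin: centre of underside. Leave alone.
- label_roll: Spare roll of paper labels lying flat, 90 mm across, 57 high, behind the printer. Origin: centre of underside. Leave alone.
- maul: Dark wooden maul standing on its head, 68 mm across, 217 high. Origin: centre of underside. Leave alone.
- paint_jar: Jar of edge paint, 48 mm across, 60 high. Origin: centre of underside. Leave alone.

How it is judged (in metres and radians):
On the way, in this order (a step that is already met when the one before it is completed fails the run):
1. the printer's cover is snapped shut (value of joint cover below 0.02 rad), for 0.3 s.
2. with the cover shut, the stylus, gripped, holds the recessed button down (value of joint cover below 0.02 rad and value of joint cal_button above 0.003 m and contact force between stylus and printer above 1.5 N and contact force between the fingers and stylus above 2 N), for 0.5 s.
At the end, for the whole second after the job is handed in: Cover shut (within 0.02 rad). The stylus, gripped in the fingers and upright (0.3 rad), reaches through the hole (tip 20 mm or more below the panel, within 8 mm of the hole's axis) and holds the button at least 3 of its 4 mm down, with over 1.5 N (all of step 2 and horizontal distance between stylus and cal_hole below 0.008 m and z of stylus in the frame of cal_hole below -0.02 m and angle between stylus's own z axis and vertical below 0.3 rad); the arm keeps its last pose, push and grip.
It fails at once if the stylus is pressed on the printer with more than 40 N (contact force between stylus and printer above 40 N).
It fails at once if another tool in the block is moved more than 3 cm (distance of any of awl, beveller from where it was at the start of the episode above 0.03 m).
It fails at once if something else on the bench is moved more than 3 cm or knocked over (distance of any of spool, wax, glue, label_roll, maul, paint_jar from where it was at the start of the episode above 0.03 m or angle between any of spool, glue, maul, paint_jar's own z axis and vertical above 0.5 rad).
It also fails if it takes over 64 s, if anything falls off the work surface, if the arm or the gripper's body presses on something with over 40 N, if the wrist force passes 120 N, or if a joint passes its speed limit or range.

## Working session

There is one attempt and no reset: what is moved stays moved. The work goes in short steps, Python scripts to look and compute and a tool call to move; the robot and the scene stay as the last step left them, time stands still between calls to the robot, and variables do not carry over. Pictures are saved under pics/ and viewed, at most 10 in all, crops included, and the job is handed in when it is done.

```bash
ls; mkdir -p pics
```

Run:
```python
from cell import manip, vision
import cv2,numpy as np
print(manip.read_state(), manip.grip_depth)
for n in("scene","top"):
    im,d=vision.camera(n); cv2.imwrite(f"pics/{n}0.png",im[:,:,::-1]); np.savez(f"pics/{n}0.npz",im=im,d=d)
    i=vision.camera_info(n); print(n,i)
```

```text
cell.py
pics
{'clock': 0.0, 'joints': array([-1.26262220e+00,  3.00472484e-01,  1.52157629e+00, -3.38753147e-05,
        1.32068202e+00, -6.65391413e-02]), 'qd': array([-0.00072112, -0.00013897,  0.00100779, -0.00036588, -0.00084711,
       -0.00082352]), 'effort': array([ 8.55446451e-04, -5.31803226e+01, -3.52739596e+01,  7.08506349e-02,
        2.42993556e-02, -1.26439249e-04]), 'eef_pos': array([ 201.24517211, -511.58365882,  204.88759489]), 'eef_rot': array([-3.14045485e+00, -4.29358800e-05,  3.74721643e-01]), 'wrist_force': array([ 0.6651139 ,  0.31480774, -0.41252477]), 'moment': array([-0.00281588,  0.06093501, -0.04146109]), 'finger_force': 0.0, 'finger_gap': 93.76237179669646} -18.8
scene {'K': array([[386.31022038,   0.        , 319.08342861],
       [  0.        , 386.31022038, 195.78042959],
       [  0.        ,   0.        ,   1.        ]]), 'dist': array([0.02034685, 0.        , 0.        , 0.        , 0.        ]), 'rvec': array([ 1.87496968,  1.75671146, -0.62899554]), 'tvec': array([  24.00691808, -409.15719763, 1375.96622351])}
top {'K': array([[417.44927782,   0.        , 319.82503986],
       [  0.        , 417.44927782, 193.77424751],
       [  0.        ,   0.        ,   1.        ]]), 'dist': array([0.00768067, 0.        , 0.        , 0.        , 0.        ]), 'rvec': array([ 2.20333788, -2.16778435,  0.08025167]), 'tvec': array([ -90.05567534,  630.7436027 , 1163.98179177])}
```

View pics/scene0.png

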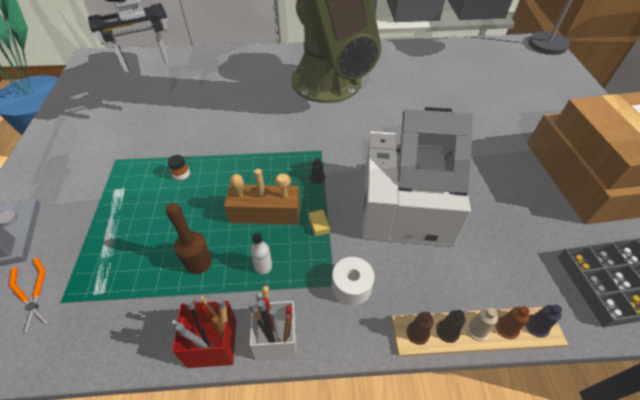

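View pics/top0.png

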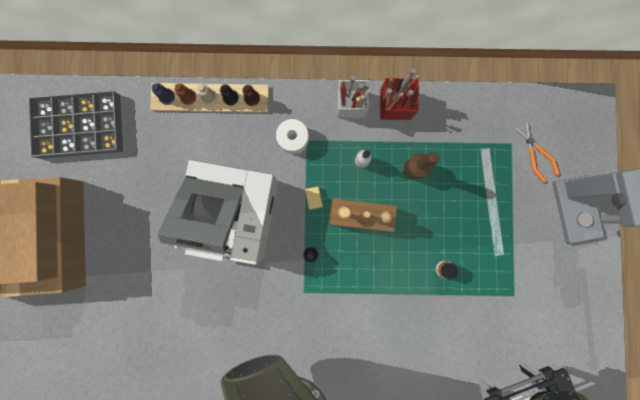

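The scene view shows the printer at about (420,175) and the tool block at (263,200), with the slim tool apparently in the middle. In the top view the hole is near (246,250) and the tools are at (344,212), (367,215) and (386,216). Next I'll measure these and zoom in.

Create h.py:
```python
from cell import manip, vision
import cv2,numpy as np
def load(f): z=np.load(f); return z['im'],z['d']
def cloud(n,d):
    i=vision.camera_info(n); v,u=np.mgrid[:400,:640].astype(float)
    p=cv2.undistortPoints(np.stack([u.ravel(),v.ravel()],1)[:,None],i['K'],i['dist'])[:,0]
    c=np.c_[p,np.ones(len(p))]*d.reshape(-1,1)
    R=cv2.Rodrigues(i['rvec'])[0]; return ((c-i['tvec'])@R).reshape(400,640,3)
def proj(n,P):
    i=vision.camera_info(n); return cv2.projectPoints(np.array(P,float).reshape(-1,3),i['rvec'],i['tvec'],i['K'],i['dist'])[0][:,0]
```

Run:
```python
from h import *
np.set_printoptions(precision=1,suppress=True)
def rect(m,W,zc,lab):
    P=W[m]; r=cv2.minAreaRect(P[:,:2].astype(np.float32)); print(lab,len(P),r,np.median(P[:,2]))
for n in("top","scene"):
    im,d=load(f"pics/{n}0.npz"); W=cloud(n,d); Z=W[...,2]; valid=d>0
    v,u=np.mgrid[:400,:640]
    if n=="top":
        blk=(u>325)&(u<402)&(v>190)&(v<238); pr=(u>155)&(u<280)&(v>150)&(v<275)
    else:
        blk=(u>220)&(u<305)&(v>160)&(v<232); pr=(u>355)&(u<475)&(v>100)&(v<250)
    rect(blk&(abs(Z-70)<5),W,70,n+" block")
    rect(pr&(abs(Z-150)<4)&valid,W,150,n+" panel")
    m=blk&(Z>95)&valid; k,l=cv2.connectedComponents(m.astype(np.uint8))
    for j in range(1,k):
        P=W[l==j]; 
        if len(P)>8: print("tool",len(P),P.min(0),P.max(0),np.median(P,0), P[P[:,2]>P[:,2].max()-8].mean(0))
    P=W[pr&(Z>155)&valid]; print("cover",P.min(0),P.max(0))
    m=valid&(Z>20)&(Z<240)&(W[...,0]>150)&(W[...,0]<800)&(abs(W[...,1])<650); k,l=cv2.connectedComponents(m.astype(np.uint8))
    for j in range(1,k):
        P=W[l==j]
        if len(P)>40: print("obj",len(P),P.min(0),P.max(0))
im,_=load("pics/top0.npz"); a=cv2.resize(im[140:280,150:410],None,fx=3,fy=3,interpolation=2)
im,_=load("pics/scene0.npz"); b=cv2.resize(im[155:255,215:475],None,fx=3,fy=3,interpolation=2)[:180]
cv2.imwrite("pics/z1.png",np.vstack([a,b])[:,:,::-1])
```

```text
top block 1308 ((574.3887939453125, -197.19882202148438), (174.8807373046875, 70.09786224365234), 84.83375549316406) 69.8061415812178
top panel 2892 ((575.820556640625, 168.88714599609375), (219.1765899658203, 229.9670867919922), 80.60586547851562) 149.6920095828132
tool 147 [ 562.8 -158.2  127.2] [ 596.4 -127.   144.3] [ 578.3 -142.1  138.1] [ 579.3 -142.7  139.9]
tool 47 [ 566.4 -204.1  100.2] [ 580.9 -189.2  163.2] [ 573.5 -194.8  157.7] [ 574.4 -197.3  159.4]
tool 116 [ 554.4 -263.6  116.1] [ 582.9 -236.8  146.4] [ 569.5 -249.3  135.3] [ 569.1 -252.   140.9]
cover [475.5  70.  155. ] [670.3 289.9 262.3]
obj 477 [732.3 493.8  20.1] [800.  649.5  46.6]
obj 467 [750.  -41.5  20.4] [799.7  45.8  63.9]
obj 214 [ 712.3 -214.8   20.6] [ 749.1 -177.2  135. ]
obj 658 [ 678.1 -382.3   20.2] [ 743.3 -316.1  219.1]
obj 7685 [445.6  42.7  20. ] [705. 296. 240.]
obj 7034 [354.8 578.5  20. ] [660.5 650.  197.4]
obj 274 [591.2 -83.7  20.1] [654.2 -37.3  31.9]
obj 1662 [ 532.8 -285.5   23.6] [ 615.4 -107.1  163.2]
obj 109 [445.7 -69.2  21.7] [476.6 -38.   76. ]
obj 293 [ 403.9 -456.1   20.2] [ 44
[... 759 characters left out ...]
8.4 113.5 155. ] [658.4 282.3 259.8]
obj 1197 [150.5 -37.1 149.8] [242.1 136.5 240. ]
obj 55 [ 180.2 -469.5  202.6] [ 196.9 -452.8  239.1]
obj 60 [ 210.7 -565.7  203.7] [ 233.4 -552.8  239.8]
obj 8114 [360.8 575.1  20.1] [663.7 650.  192.8]
obj 11453 [445.   38.6  20. ] [708.1 277.4 240. ]
obj 338 [ 405.7 -461.6   20.3] [ 449.6 -415.5   63.1]
obj 188 [449.9 -73.8  20.1] [480.2 -43.3  73.8]
obj 2885 [ 530.5 -293.9   20. ] [ 617.7 -110.7  162.5]
obj 1519 [ 678.8 -387.8   20.1] [ 744.9 -321.8  217.7]
obj 316 [591.  -88.7  20.1] [654.  -41.1  27.5]
obj 554 [ 718.  -220.8   20.5] [ 754.2 -181.2  132.1]
obj 835 [734.6 490.1  20. ] [800.  649.   42.4]
obj 685 [750.4 -46.4  20.2] [799.8  42.3  61.1]
```

View pics/z1.png

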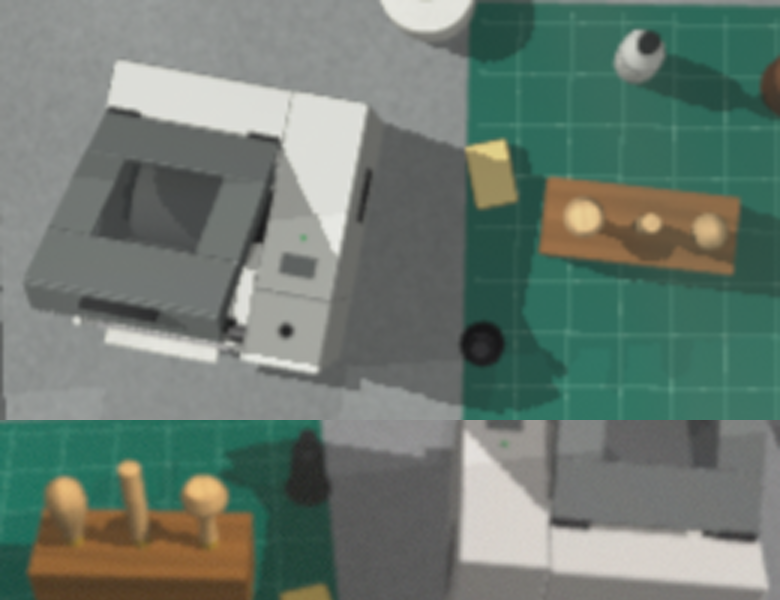

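Zoomed in, the middle tool is the stylus: its handle is the slim straight one. The hole shows at zoom (286,330), which is top-view pixel (245.3,250). The cover is open, with the front raised. Next I'll fit the cover plane in the printer frame.

Run:
```python
from h import *
np.set_printoptions(precision=2,suppress=True)
from scipy.optimize import least_squares
for n,c,a in(("top",(575.8,168.9),80.6),("scene",(576.1,164.4),80.4)):
    im,d=load(f"pics/{n}0.npz"); W=cloud(n,d); th=np.deg2rad(a-90)
    R=np.array([[np.cos(th),-np.sin(th)],[np.sin(th),np.cos(th)]]); Q=W.copy(); Q[...,:2]=(W[...,:2]-c)@R
    m=(d>0)&(abs(Q[...,0])<125)&(abs(Q[...,1])<125)&(Q[...,2]>158)
    P=Q[m]; print(n,P.min(0),P.max(0))
    r=least_squares(lambda p:P[:,2]-p[0]-p[1]*P[:,0],[200,-.7],loss='soft_l1',f_scale=1)
    ang=-np.arctan(r.x[1]); x=(150-r.x[0])/r.x[1]; ok=abs(r.fun)<3
    print("ang",ang,"x at z=150",x,"y med",np.percentile(P[ok][:,1],[2,50,98]),"max z",P[ok][:,2].max(),"min x",P[ok][:,0].min(),ok.mean())
    # hinge: outer face 2 above axis; axis z148
    hx=x-2*np.sin(ang)-0*1; ya=33
    for s in(120,165,181):
        q=np.array([hx-s*np.cos(ang)+2*np.sin(ang)*-1*-1,ya]); print(s,R@q+c,148+s*np.sin(ang)+2*np.cos(ang))
    print("shut front",R@[hx-165,ya]+c,"hole",R@[-85,-77.5]+c)
    if n=="top":
        g=cv2.cvtColor(im,cv2.COLOR_RGB2GRAY).astype(float); s=g[244:257,239:252]; print(s.astype(int))
        w=np.clip(60-s,0,None); v,u=np.mgrid[244:257,239:252]; print((w*u).sum()/w.sum(),(w*v).sum()/w.sum(), "pred",proj(n,[*(R@[-85,-77.5]+c),150]))
```

```text
top [-96.35 -43.21 158.01] [ 66.61 108.98 262.34]
ang 0.6258610717729397 x at z=150 72.69899063728924 y med [-40.41  31.23 104.97] max z 262.335659437889 min x -84.32973092291192 0.7142194386453259
120 [556.96 205.47] 219.91636042395993
165 [520.98 211.42] 246.27715132681047
181 [508.19 213.54] 255.64987698115735
shut front [488.97 216.72] hole [479.28 106.32]
[[165 164 164 164 164 165 165 165 164 165 165 165 165]
 [165 164 165 164 164 165 165 165 165 165 165 165 165]
 [164 164 164 165 164 162 160 162 165 165 165 165 166]
 [165 164 164 162 156 135 129 143 158 165 165 165 165]
 [164 164 163 155 128  90  80 100 138 160 165 166 165]
 [164 164 160 140  94  54  44  60 104 149 164 165 165]
 [164 164 159 134  84  45  38  50  96 147 164 165 166]
 [164 164 162 144 104  63  50  70 115 153 164 165 166]
 [164 165 164 155 135 109  99 120 146 161 165 165 165]
 [165 164 164 162 158 148 146 155 162 165 165 165 165]
 [165 165 164 164 164 162 163 164 165 165 166 166 166]
 [164 164 164 164 165 165 164 165 165 165 165 165 165]
 [164 164 164 165 165 165 165 165 165 165 166 165 166]]
244.86075949367088 249.84810126582278 pred [[244.85 249.64]]
scene [-92.12 -41.98 158.  ] [ 64.79 109.37 259.79]
ang 0.6373877974962118 x at z=150 70.22515433193031 y med [-38.88  34.11 105.39] max z 259.79224715661604 min x -81.34323745085862 0.8383972654766426
120 [555.76 201.31] 221.01908639238238
165 [520.1  207.34] 247.7985040283149
181 [507.42 209.48] 257.32007474331317
shut front [486.98 212.94] hole [479.37 102.16]
```

The rows are not in the units I measure in: shifts go in shares of 300 mm and turns go in shares of 90 degrees. I convert before sending: 102 mm / 300 = 0.34, -99 mm / 300 = -0.33, -0.7 rad / 1.5708 = -0.4456.

>>> {"api": "creep_tool", "payload": {"plan": [{"tz": -0.1667,"rz": -0.0891},{"tz": -0.3167,"rz": -0.1783},{"tx": 0.1133,"ty": -0.11,"tz": -0.3167,"rz": -0.2674},{"tx": 0.2267,"ty": -0.22,"tz": -0.3167,"rz": -0.3565},{"tx": 0.34,"ty": -0.33,"tz": -0.3167,"rz": -0.4456}], "jaw": 0, "grip_n": 20}}

```text
clock: 0.6
eef_pos: [260.2, -380.7, 300.2]
eef_rot: [-3.141, -0.0, 1.08]
wrist_force: [0.8, 0.0, -0.2]
finger_gap: 57.5
finger_force: 0.0
```

Add to h.py:
```python
from scipy.spatial.transform import Rotation as Ro
def delta(P,yaw=None):
    s=manip.read_state(); R=Ro.from_euler('xyz',s['eef_rot']).as_matrix()
    print("pos",s['eef_pos'].round(1),"rot",s['eef_rot'].round(3),"t",round(s['clock'],2),"tool d",(R.T@(np.array(P)-s['eef_pos'])).round(1), "rz", None if yaw is None else round(s['eef_rot'][2]-yaw,3), "F",s['wrist_force'].round(1),"gap",round(s['finger_gap'],1))
```

```bash
python3 -c "
from h import *
delta([530,208,300],1.48)"
```

```text
pos [ 260.2 -380.7  300.2] rot [-3.141 -0.     1.08 ] t 0.6 tool d [ 6.464e+02 -3.970e+01  4.000e-01] rz -0.4 F [ 0.8  0.  -0.2] gap 57.5
```

In the tool's units: 240 mm / 300 = 0.8, 192 mm / 300 = 0.64, -0.4 rad / 1.5708 = -0.2546.

>>> {"api": "creep_tool", "payload": {"plan": [{"tx": 0.16,"ty": -0.01,"rz": -0.0637},{"tx": 0.32,"ty": -0.02,"rz": -0.1273},{"tx": 0.48,"ty": -0.03,"rz": -0.191},{"tx": 0.64,"ty": -0.04,"rz": -0.2546},{"tx": 0.8,"ty": -0.05,"rz": -0.2546}]}}

```text
clock: 1.1
eef_pos: [361.3, -162.2, 300.4]
eef_rot: [3.141, 0.0, 1.478]
wrist_force: [0.9, -1.0, -0.4]
finger_gap: 17.5
finger_force: 0.0
```

```bash
python3 -c "
from h import *
delta([530,208,300],1.48)"
```

```text
pos [ 361.3 -162.2  300.4] rot [3.141 0.    1.478] t 1.1 tool d [384.2 133.8   0.4] rz -0.002 F [ 0.9 -1.  -0.4] gap 17.5
```

In the tool's units: 225 mm / 300 = 0.75, 180 mm / 300 = 0.6.

>>> {"api": "creep_tool", "payload": {"plan": [{"tx": 0.15,"ty": 0.0533},{"tx": 0.3,"ty": 0.1067},{"tx": 0.45,"ty": 0.16},{"tx": 0.6,"ty": 0.2133},{"tx": 0.75,"ty": 0.2633}]}}

```text
clock: 1.6
eef_pos: [461.6, 54.4, 300.3]
eef_rot: [-3.141, 0.0, 1.475]
wrist_force: [-0.4, -1.2, 1.1]
finger_gap: 0.8
finger_force: 0.0
```

>>> {"api": "creep_tool", "payload": {"plan": [{"tx": 0.15,"ty": 0.0533},{"tx": 0.3,"ty": 0.1067},{"tx": 0.45,"ty": 0.1567},{"tx": 0.53,"ty": 0.1833},{"tx": 0.53,"ty": 0.1833}]}}

```text
clock: 2.1
eef_pos: [531.5, 207.8, 299.0]
eef_rot: [-3.139, 0.001, 1.478]
wrist_force: [0.5, 0.3, -0.7]
finger_gap: 0.6
finger_force: 0.0
```

```bash
python3 -c "
from h import *
delta([530,208,262],1.48)"
```

```text
pos [531.5 207.8 299. ] rot [-3.139e+00  1.000e-03  1.478e+00] t 2.1 tool d [ 0.1 -1.4 37. ] rz -0.002 F [ 0.5  0.3 -0.7] gap 0.6
```

In the tool's units: 68 mm / 300 = 0.2267, 62 mm / 300 = 0.2067.

>>> {"api": "creep_tool", "payload": {"plan": [{"tz": 0.0833},{"tz": 0.15},{"tz": 0.1833},{"ty": -0.0067,"tz": 0.2067},{"ty": -0.0167,"tz": 0.2267}]}}

```text
clock: 2.6
eef_pos: [526.3, 205.5, 232.8]
eef_rot: [3.141, -0.0, 1.474]
wrist_force: [0.7, 0.5, 1.8]
finger_gap: 0.5
finger_force: 0.7
```

>>> {"api": "creep_tool", "payload": {"plan": [{"ty": -0.0133,"tz": 0.02},{"ty": -0.0233,"tz": 0.0433},{"ty": -0.0333,"tz": 0.0667},{"ty": -0.0433,"tz": 0.09},{"ty": -0.05,"tz": 0.1133}]}}

```text
clock: 3.1
eef_pos: [511.0, 207.3, 197.9]
eef_rot: [-3.141, -0.0, 1.475]
wrist_force: [0.3, 0.0, 1.0]
finger_gap: 0.4
finger_force: 0.7
```

```bash
python3 -c "
from h import *
delta([500,210,150],1.48)"
```

```text
pos [511.  207.3 197.9] rot [-3.141 -0.     1.475] t 3.1 tool d [  1.7 -11.2  47.9] rz -0.005 F [0.3 0.  1. ] gap 0.4
```

In the tool's units: 32 mm / 300 = 0.1067, 28 mm / 300 = 0.0933.

>>> {"api": "creep_tool", "payload": {"plan": [{"ty": -0.0067,"tz": 0.0233},{"ty": -0.0133,"tz": 0.0467},{"ty": -0.02,"tz": 0.07},{"ty": -0.0233,"tz": 0.0933},{"ty": -0.0233,"tz": 0.1067}]}}

```text
clock: 3.6
eef_pos: [504.0, 207.8, 165.6]
eef_rot: [-3.141, 0.0, 1.475]
wrist_force: [-0.4, 0.0, 1.0]
finger_gap: 0.5
finger_force: 0.4
```

>>> {"api": "creep_tool", "payload": {"plan": [{"tz": 0.01},{"tz": 0.02},{"tz": 0.0267},{"tz": 0.0333},{"tz": 0.04}]}}

```text
clock: 4.1
eef_pos: [504.3, 207.9, 155.5]
eef_rot: [3.141, -0.0, 1.475]
wrist_force: [-5.0, 0.4, 6.8]
finger_gap: 0.5
finger_force: 3.3
```

In the tool's units: 5 mm / 300 = 0.0167, 4 mm / 300 = 0.0133.

>>> {"api": "creep_tool", "payload": {"plan": [{"tz": 0.0033},{"tz": 0.0067},{"tz": 0.01},{"tz": 0.0133},{"tz": 0.0167}]}}

```text
clock: 4.6
eef_pos: [504.5, 207.9, 150.0]
eef_rot: [3.141, -0.0, 1.475]
wrist_force: [-6.3, -2.6, 14.4]
finger_gap: 0.4
finger_force: 7.5
```

>>> {"api": "creep_tool", "payload": {"plan": [{},{},{}]}}

```text
clock: 4.9
eef_pos: [504.5, 207.8, 150.1]
eef_rot: [3.141, -0.0, 1.475]
wrist_force: [-3.4, -0.3, 7.9]
finger_gap: -0.0
finger_force: 4.3
```

Next I'll lift off, hold for a moment and check the cover.

In the tool's units: -145 mm / 300 = -0.4833, -110 mm / 300 = -0.3667.

>>> {"api": "creep_tool", "payload": {"plan": [{"tz": -0.0833},{"tz": -0.2333},{"tx": -0.15,"tz": -0.3667},{"tx": -0.3167,"tz": -0.3667},{"tx": -0.4833,"tz": -0.3667}], "jaw": 44}}

```text
clock: 5.4
eef_pos: [491.2, 70.2, 260.5]
eef_rot: [3.139, -0.0, 1.476]
wrist_force: [0.5, -0.1, -0.6]
finger_gap: 36.9
finger_force: 0.0
```

Run:
```python
from h import *
im,d=vision.camera("top"); W=cloud("top",d); c=(575.8,168.9); th=np.deg2rad(-9.4)
R=np.array([[np.cos(th),-np.sin(th)],[np.sin(th),np.cos(th)]]); Q=(W[...,:2]-c)@R
Z=W[...,2]
for x in(-100,-80,-60,-40,0,40):
    m=(abs(Q[...,0]-x)<8)&(abs(Q[...,1]-60)<30)&(d>0); print(x,np.percentile(Z[m],[10,50,90]).round(1))
delta([575,-199,230],1.48)
```

```text
-100 [148.9 150.8 153.2]
-80 [148.  150.1 152.5]
-60 [147.7 150.2 152.8]
-40 [147.2 149.6 151.6]
0 [146.7 149.4 151.7]
40 [147.8 150.2 153.1]
pos [490.6  64.3 260. ] rot [3.140e+00 2.000e-03 1.472e+00] t 5.45 tool d [-253.7  109.9   30.6] rz -0.008 F [-0.5 -2.9  0.5] gap 40.9
```

The cover is level at 150 mm, so it's shut. Next I'll move over the stylus.

In the tool's units: -211 mm / 300 = -0.7033, -169 mm / 300 = -0.5633.

>>> {"api": "creep_tool", "payload": {"plan": [{"tx": -0.14,"ty": 0.06},{"tx": -0.2833,"ty": 0.1233,"tz": 0.02},{"tx": -0.4233,"ty": 0.1833,"tz": 0.05},{"tx": -0.5633,"ty": 0.2433,"tz": 0.0833},{"tx": -0.7033,"ty": 0.3033,"tz": 0.1}]}}

```text
clock: 5.95
eef_pos: [561.7, -149.3, 228.2]
eef_rot: [-3.141, -0.0, 1.475]
wrist_force: [0.1, 0.7, -0.7]
finger_gap: 43.9
finger_force: 0.0
```

>>> {"api": "creep_tool", "payload": {"plan": [{"tx": -0.14,"ty": 0.06},{"tx": -0.14,"ty": 0.06},{"tx": -0.14,"ty": 0.06}]}}

```text
clock: 6.25
eef_pos: [575.3, -191.4, 228.5]
eef_rot: [-3.141, -0.0, 1.473]
wrist_force: [0.5, -0.2, -0.4]
finger_gap: 44.2
finger_force: 0.0
```

Run:
```python
from h import *
delta([575,-199,200],1.48)
for n in("top","scene"):
    im,d=vision.camera(n); np.savez(f"pics/{n}1.npz",im=im,d=d)
    for P in ([575,-199,160],[575,-199,200]):
        pass
a,_=load("pics/top1.npz"); b,_=load("pics/scene1.npz")
cv2.imwrite("pics/z2.png",cv2.hconcat([cv2.resize(a[150:270,310:430],None,fx=3.3,fy=3.3,interpolation=2),cv2.resize(b[110:230,200:320],None,fx=3.3,fy=3.3,interpolation=2)])[:,:,::-1])
```

```text
pos [ 575.3 -191.4  228.5] rot [-3.141 -0.     1.473] t 6.25 tool d [-7.6  0.4 28.5] rz -0.007 F [ 0.5 -0.2 -0.4] gap 44.2
```

View pics/z2.png

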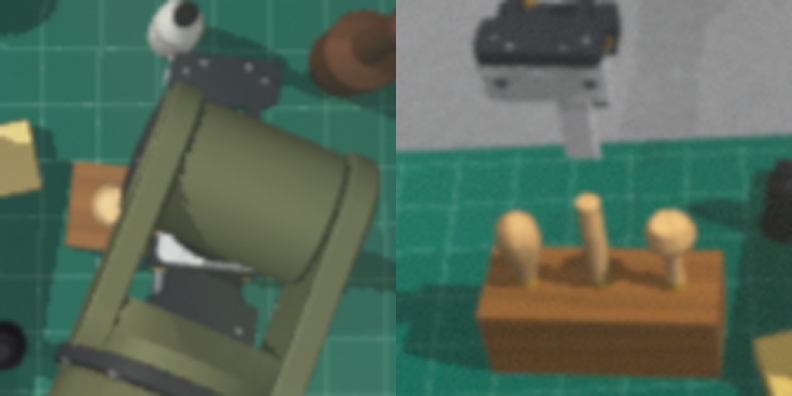

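The top view is blocked by the wrist. The scene view shows the near finger's tip at zoom (581,155), slightly left of the stylus top at (588,200). I'll measure the finger in the same camera to cancel the calibration bias.

Run:
```python
from h import *
np.set_printoptions(precision=1,suppress=True)
im,d=load("pics/scene1.npz"); W=cloud("scene",d)
m=(d>0)&(abs(W[...,0]-580)<50)&(abs(W[...,1]+195)<40)&(W[...,2]>223)&(W[...,2]<262)
for z in(232,238,244,250,256):
    P=W[m&(abs(W[...,2]-z)<3.5)]; print(z,len(P),P.min(0),P.max(0),np.median(P,0))
m=(d>0)&(abs(W[...,0]-575)<20)&(abs(W[...,1]+200)<20)&(W[...,2]>100)&(W[...,2]<170)
for z in(110,120,130,140,150,157,161):
    P=W[m&(abs(W[...,2]-z)<4)]; print(z,len(P),P.min(0),P.max(0),P.mean(0))
P=W[m&(W[...,2]>156)]; print(P[:,2].max())
v,u=np.where(m); print(v.min(),v.max(),u.min(),u.max())
```

```text
232 6 [ 552.5 -188.6  229.7] [ 556.  -179.9  235. ] [ 554.8 -185.1  231.6]
238 16 [ 555.2 -202.   235. ] [ 611.6 -183.7  241.4] [ 609.6 -189.8  239.4]
244 27 [ 601.1 -201.5  240.5] [ 612.3 -183.1  247.2] [ 609.5 -191.1  244. ]
250 25 [ 607.2 -202.9  246.8] [ 612.9 -184.1  253.2] [ 609.6 -192.8  249.9]
256 27 [ 604.2 -202.   252.6] [ 611.4 -183.7  259.1] [ 610.  -191.5  256.1]
110 14 [ 575.  -206.8  106.3] [ 581.7 -193.1  112.8] [ 579.6 -200.2  109.3]
120 14 [ 576.6 -207.8  116.1] [ 580.9 -193.6  123.1] [ 579.2 -200.7  119.5]
130 16 [ 574.6 -208.8  126.1] [ 582.5 -194.7  133.5] [ 579.3 -201.3  130.2]
140 16 [ 573.4 -207.8  136. ] [ 582.4 -193.5  143.6] [ 578.9 -198.9  139.8]
150 14 [ 573.5 -206.3  147. ] [ 582.2 -193.2  153.8] [ 580.  -199.8  150.6]
157 37 [ 568.6 -208.1  153.6] [ 583.1 -194.2  160.9] [ 576.1 -200.7  158.2]
161 29 [ 568.6 -207.6  157.7] [ 583.1 -194.2  162. ] [ 575.  -201.2  159.5]
161.99974083716032
169 190 255 264
```

In the tool's units: 107 mm / 300 = 0.3567, -8.6 mm / 300 = -0.0287.

>>> {"api": "creep_tool", "payload": {"plan": [{"tx": -0.0287,"ty": 0.002,"tz": 0.0667},{"tx": -0.0287,"ty": 0.002,"tz": 0.1667},{"tx": -0.0287,"ty": 0.002,"tz": 0.2667},{"tx": -0.0287,"ty": 0.002,"tz": 0.3333},{"tx": -0.0287,"ty": 0.002,"tz": 0.3567}]}}

```text
clock: 6.85
eef_pos: [574.6, -197.9, 120.6]
eef_rot: [-3.139, -0.001, 1.476]
wrist_force: [0.1, 0.3, 0.2]
finger_gap: 43.9
finger_force: 0.0
```

>>> {"api": "creep_tool", "payload": {"plan": [{},{},{},{},{}], "jaw": 0, "grip_n": 30}}

```text
clock: 7.35
eef_pos: [575.5, -199.5, 123.3]
eef_rot: [3.14, 0.0, 1.475]
wrist_force: [-1.5, 0.9, 5.8]
finger_gap: 15.2
finger_force: 30.0
```

In the tool's units: -95 mm / 300 = -0.3167, -60 mm / 300 = -0.2.

>>> {"api": "creep_tool", "payload": {"plan": [{},{"tz": -0.0333},{"tz": -0.1},{"tz": -0.2},{"tz": -0.3167}]}}

```text
clock: 7.85
eef_pos: [574.8, -199.3, 218.3]
eef_rot: [-3.14, -0.0, 1.475]
wrist_force: [-0.2, 0.7, -0.2]
finger_gap: 15.7
finger_force: 30.0
```

>>> {"api": "creep_tool", "payload": {"plan": [{"tz": -0.1167},{"tz": -0.2167},{"tz": -0.25},{"tz": -0.25},{"tz": -0.25}]}}

```text
clock: 8.35
eef_pos: [574.9, -199.3, 290.7]
eef_rot: [-3.14, -0.001, 1.475]
wrist_force: [0.2, 0.4, -1.2]
finger_gap: 15.5
finger_force: 30.0
```

Run:
```python
from h import *
delta([479.3,104.3,291],1.48)
```

```text
pos [ 574.9 -199.3  290.7] rot [-3.140e+00 -1.000e-03  1.475e+00] t 8.35 tool d [ 2.931e+02 -1.243e+02  1.000e-01] rz -0.005 F [ 0.2  0.4 -1.2] gap 15.5
```

In the tool's units: 210 mm / 300 = 0.7, 165 mm / 300 = 0.55.

>>> {"api": "creep_tool", "payload": {"plan": [{"tx": 0.1,"ty": -0.04},{"tx": 0.25,"ty": -0.1067},{"tx": 0.4,"ty": -0.17},{"tx": 0.55,"ty": -0.2333},{"tx": 0.7,"ty": -0.2967}]}}

```text
clock: 8.85
eef_pos: [505.4, 19.7, 290.5]
eef_rot: [-3.139, 0.0, 1.474]
wrist_force: [1.7, 0.0, 0.0]
finger_gap: 15.5
finger_force: 30.0
```

>>> {"api": "creep_tool", "payload": {"plan": [{"tx": 0.1333,"ty": -0.0567},{"tx": 0.2333,"ty": -0.1},{"tx": 0.2767,"ty": -0.1167},{"tx": 0.2767,"ty": -0.1167},{"tx": 0.2767,"ty": -0.1167}]}}

```text
clock: 9.35
eef_pos: [480.1, 103.4, 291.5]
eef_rot: [-3.14, 0.001, 1.475]
wrist_force: [0.3, -0.2, -1.0]
finger_gap: 15.7
finger_force: 30.0
```

Run:
```python
from h import *
delta([479.3,104.3,291],1.48)
L=[]
for n in("top","scene"):
    im,d=vision.camera(n); np.savez(f"pics/{n}2.npz",im=im,d=d)
    p=proj(n,[479.3,104.3,150])[0]; u,v=p.astype(int); u0,v0=u-50,v-85
    c=im[max(v0,0):v0+130,u0:u0+130]; print(n,p,u0,max(v0,0)); L.append(cv2.resize(c,(390,390),interpolation=2))
cv2.imwrite("pics/z3.png",cv2.hconcat(L)[:,:,::-1])
```

```text
pos [480.1 103.4 291.5] rot [-3.140e+00  1.000e-03  1.475e+00] t 9.35 tool d [ 0.9 -0.9  0.5] rz -0.005 F [ 0.3 -0.2 -1. ] gap 15.7
top [245.65236349 249.64132135] 195 164
scene [383.11913547 139.50374739] 333 54
```

View pics/z3.png

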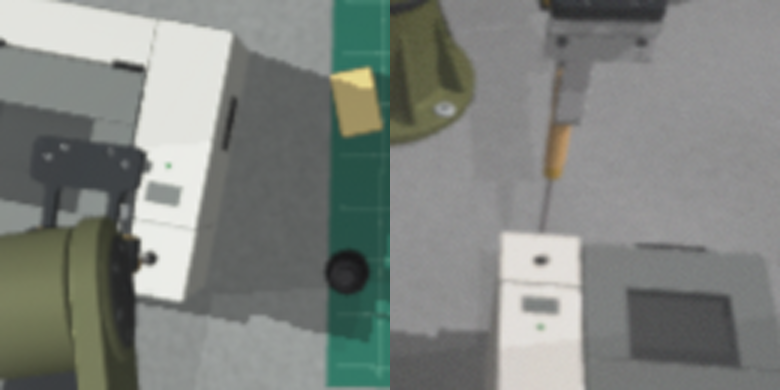

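The scene view shows the shank tip at zoom (543,230), almost directly above the hole at (541,260). In the top view the hole is at (148,258), with the wrist close by. I'll measure both precisely.

Run:
```python
from h import *
np.set_printoptions(precision=1,suppress=True,linewidth=200)
im,d=load("pics/scene2.npz"); W=cloud("scene",d)
near=(d>0)&(abs(W[...,0]-485)<45)&(abs(W[...,1]-100)<40)
hsv=cv2.cvtColor(im,cv2.COLOR_RGB2HSV); wood=near&(hsv[...,1]>110)&(hsv[...,0]<25)
for z in range(200,345,8):
    m=near&(abs(W[...,2]-z)<4); P=W[m]; Q=W[m&wood]
    print(z,len(P),P.mean(0) if len(P) else '',P[:,1].min() if len(P) else '',P[:,1].max() if len(P) else '', len(Q),Q.mean(0) if len(Q) else '', np.where(m&wood)[1].mean() if len(Q) else '', np.where(m&wood)[0].mean() if len(Q) else '')
for z in(182,190,220,240,252,262,300): print(z,proj("scene",[480,102,z]),proj("top",[480,102,z]))
g=cv2.cvtColor(im,cv2.COLOR_RGB2GRAY).astype(int)
print("rows110-146 cols 374-396")
for v in range(110,147): print(v,g[v,374:397])
im,d=load("pics/top2.npz"); g=cv2.cvtColor(im,cv2.COLOR_RGB2GRAY).astype(int)
print("top")
for v in range(236,260): print(v,g[v,232:256])
```

```text
200 5 [482.9 100.7 200.2] 98.8915035078574 102.32261337527721 0   
208 6 [482.9 100.6 208.3] 97.94070813399756 102.94010751131447 0   
216 5 [483.3 100.5 215.6] 99.03875714898074 102.77293779543962 0   
224 7 [482.8 100.2 223.9] 98.63409274851273 102.55930675421844 0   
232 4 [482.9 101.1 230.9] 99.48833734413284 102.77196556454157 0   
240 14 [485.4  99.7 241.2] 93.98968439289271 107.329412436374 5 [486.9 100.4 242.4] 387.2 111.6
248 13 [487.5  99.8 248.3] 94.98935161470664 105.85392018149143 8 [488.1 100.1 247.9] 387.5 110.0
256 20 [486.6  99.8 255.4] 93.7506583185075 108.07234089445575 2 [489.1 101.9 258.3] 389.0 106.5
264 22 [486.4  99.  263.7] 93.55778291409557 106.28907717627115 3 [489.8 100.4 263.1] 388.6666666666667 105.0
272 21 [486.8  99.7 271.7] 93.99199663193221 108.33965331887542 6 [488.8 100.8 271.8] 389.3333333333333 101.5
280 21 [487.4  99.4 280.3] 92.77316710221693 107.86027943915892 3 [490.  101.  279.4] 390.0 99.0
288 15 [487.3  98.5 286.9] 92.83517212718779 109.58541162935639 0   
296 10 [489.3  99.5 295. ] 92.66477134442032 109.32178721184978 0   
304 46 [494.3  
[... 6052 characters left out ...]
 49  41  39  38  42  44  63 131 213 226 220 221 230 234 235 235 235 235 235 235 235 235]
254 [ 47  50  47  41  39  39  45  70 117 195 228 234 233 233 234 235 235 235 235 235 235 235 235 235]
255 [ 46  43  42  40  38  40  57 125 196 227 234 235 235 235 235 235 235 235 235 235 235 235 235 235]
256 [ 44  41  40  39  39  40  59 137 218 233 234 235 235 235 235 235 235 235 235 235 235 235 235 234]
257 [ 45  40  40  39  38  38  57 134 218 233 234 235 235 235 235 235 235 235 235 235 235 235 235 234]
258 [ 45  41  39  39  39  37  51 118 216 233 234 235 235 235 235 235 235 235 235 235 235 235 235 233]
259 [ 45  41  40  39  41  38  46 107 214 233 234 234 234 234 235 235 235 235 235 235 235 235 235 232]
```

In the tool's units: 21 mm / 300 = 0.07, -1.8 mm / 300 = -0.006.

>>> {"api": "creep_tool", "payload": {"plan": [{"tx": 0.0033,"ty": -0.002,"tz": 0.0267},{"tx": 0.0067,"ty": -0.004,"tz": 0.05},{"tx": 0.0093,"ty": -0.006,"tz": 0.07},{"tx": 0.0093,"ty": -0.006,"tz": 0.07},{"tx": 0.0093,"ty": -0.006,"tz": 0.07}]}}

```text
clock: 9.95
eef_pos: [478.4, 107.0, 271.3]
eef_rot: [-3.141, 0.0, 1.475]
wrist_force: [-1.1, 0.5, 0.0]
finger_gap: 15.6
finger_force: 30.0
```

Run:
```python
from h import *
np.set_printoptions(precision=1,suppress=True,linewidth=200)
delta([478.5,106.3,270])
L=[]
for n,(u,v) in(("top",(245,250)),("scene",(383,132))):
    im=np.mean([vision.camera(n)[0] for _ in range(4)],0).astype(np.uint8)
    L.append(cv2.resize(im[v-20:v+20,u-20:u+20],(390,390),interpolation=2))
cv2.imwrite("pics/z4.png",cv2.hconcat(L)[:,:,::-1])
s=manip.read_state()['eef_pos']
for n in("top","scene"):
  print(n,[proj(n,[478.8,105,z])[0].round(1) for z in(150,160,180,200)])
```

```text
pos [478.4 107.  271.3] rot [-3.1  0.   1.5] t 9.95 tool d [-0.7  0.2  1.3] rz None F [-1.1  0.5  0. ] gap 15.6
top [array([245.4, 249.8]), array([244.7, 250.1]), array([243.2, 250.6]), array([241.7, 251.1])]
scene [array([383.4, 139.4]), array([383.9, 136.3]), array([385. , 130.1]), array([386.1, 123.7])]
```

View pics/z4.png

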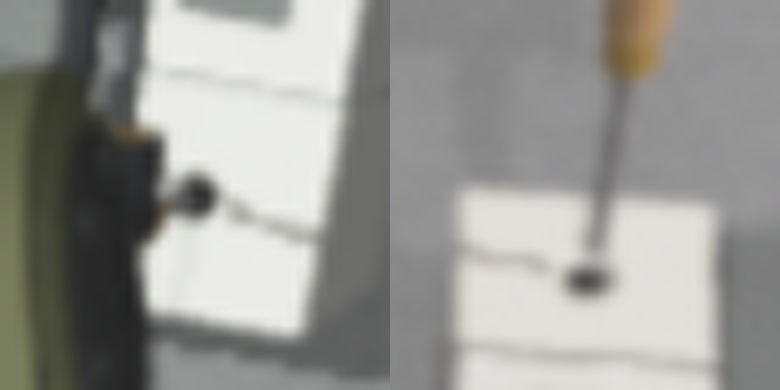

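The left crop (top camera) shows the shank pointing at the hole at (198,195). The right crop (scene camera) shows the axis meeting the panel about 0.4 px (1 mm) left of the hole at (588,280). I'll shift about 1 mm and descend gently.

In the tool's units: 14 mm / 300 = 0.0467, 11 mm / 300 = 0.0367.

>>> {"api": "creep_tool", "payload": {"plan": [{"tx": 0.0027,"ty": -0.0013,"tz": 0.0067},{"tx": 0.0027,"ty": -0.0013,"tz": 0.0167},{"tx": 0.0027,"ty": -0.0013,"tz": 0.0267},{"tx": 0.0027,"ty": -0.0013,"tz": 0.0367},{"tx": 0.0027,"ty": -0.0013,"tz": 0.0467}]}}

```text
clock: 10.85
eef_pos: [478.0, 107.9, 257.0]
eef_rot: [-3.141, 0.0, 1.475]
wrist_force: [0.9, -0.4, -0.2]
finger_gap: 15.3
finger_force: 30.0
```

>>> {"api": "creep_tool", "payload": {"plan": [{"tz": 0.0067},{"tz": 0.0133},{"tz": 0.02},{"tz": 0.0233},{"tz": 0.0233}]}}

```text
clock: 11.35
eef_pos: [478.0, 107.9, 250.2]
eef_rot: [-3.142, 0.0, 1.475]
wrist_force: [0.2, 0.8, -1.0]
finger_gap: 15.6
finger_force: 30.0
```

The tip is about 10 mm inside the hole with no contact force. Continuing down to the button.

>>> {"api": "creep_tool", "payload": {"plan": [{"tz": 0.0067},{"tz": 0.0133},{"tz": 0.02},{"tz": 0.0267},{"tz": 0.0267}]}}

```text
clock: 11.85
eef_pos: [478.1, 107.9, 242.2]
eef_rot: [-3.142, 0.0, 1.475]
wrist_force: [0.3, -0.2, 2.3]
finger_gap: 15.7
finger_force: 30.0
```

>>> {"api": "creep_tool", "payload": {"plan": [{"tz": 0.0033},{"tz": 0.0067},{"tz": 0.0067}], "grip_n": 45}}

```text
clock: 12.15
eef_pos: [478.1, 107.9, 240.4]
eef_rot: [3.141, -0.0, 1.475]
wrist_force: [0.4, 0.1, 3.9]
finger_gap: 15.4
finger_force: 45.0
```

>>> {"api": "creep_tool", "payload": {"plan": [{"tz": 0.0017},{"tz": 0.0033},{"tz": 0.0033}]}}

```text
clock: 12.45
eef_pos: [478.1, 107.9, 239.4]
eef_rot: [3.141, -0.0, 1.475]
wrist_force: [0.4, -0.1, 3.7]
finger_gap: 15.5
finger_force: 45.0
```

In the tool's units: 1 mm / 300 = 0.0033, 0.5 mm / 300 = 0.0017.

>>> {"api": "creep_tool", "payload": {"plan": [{"tz": 0.0017},{"tz": 0.0033},{"tz": 0.0033}]}}

```text
clock: 12.75
eef_pos: [478.2, 107.9, 238.6]
eef_rot: [3.141, -0.0, 1.475]
wrist_force: [-1.5, -0.1, 6.4]
finger_gap: 15.4
finger_force: 45.0
```

>>> {"api": "creep_tool", "payload": {"plan": [{"tz": 0.001},{"tz": 0.002},{"tz": 0.002}]}}

```text
clock: 13.05
eef_pos: [478.3, 107.9, 238.4]
eef_rot: [3.141, -0.0, 1.475]
wrist_force: [-2.3, 0.1, 9.8]
finger_gap: 15.4
finger_force: 45.0
```

>>> {"api": "creep_tool", "payload": {"plan": [{},{},{},{},{}]}}

```text
clock: 13.55
eef_pos: [478.3, 107.9, 238.4]
eef_rot: [3.14, -0.0, 1.475]
wrist_force: [-1.2, -0.4, 9.2]
finger_gap: 15.4
finger_force: 45.0
```

Force rose from about 4 N to 9 N over the last 1.6 mm of commanded push. TCP height then stopped at 238.4 mm, so the button is bottomed and the hold is steady. Handing in.

```bash
python3 -c "
from h import *
s=manip.read_state(); print(s['wrist_force'],s['finger_force'],s['eef_pos']); print(manip.sign_off())"
```

```text
[-1.17793901 -0.41244419  9.23337438] 45.00842213630676 [478.25841755 107.94498706 238.39684464]
the job is handed in; nothing more can be done
None
```

The cover is snapped shut, and I handed the job in with the gripped stylus (45 N grip) through the hole, holding the calibration button fully down at about 9 N; no verdict was returned.

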